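# Open the shop's dial padlock and hold it up

## Task

I want the shop's dial padlock open, to hang it on the tool chest: lift the loose lid off its fitted wooden case by the turned knob and set it down upright on the bench, clear of the case, then turn the padlock's dial click by click until its raised pointer rests in the click facing the index stud next to the shackle (the other numbers are already dialled). With the dial there, pull the shackle straight out as far as it goes. Then take the open padlock out of the case and finish while still holding it up in the gripper, still, dial side up, about 20 cm above the bench, for me to take; leave the plane, gauge and mallet where they are.

Things in the scene. Friction and masses are not known exactly. Their poses are not given: they have to be found in the camera images.
- case: base of the padlock's case, screwed to the bench: board 200 (x) x 136 (y) x 12 mm with a raised middle 183 x 119 mm, its top 17 mm above the bench. Origin: centre of the underside; +x = shackle end, z up. Pale cleats 14 mm high (tops at 31 mm), 8 mm thick, fence the padlock's body on all four sides with 1.5 mm play; a 42 mm gap is left in each long side. The board round the shackle is bare.
- lid: loose wooden cap lid on the case, 206 (x) x 142 (y) mm, hollow, walls 7 mm thick and 57 mm high, top board 9 mm, about 0.35 kg. It stands round the board's raised middle (1.5 mm play, 5 mm deep); raise it 65 mm to clear the padlock. Origin: centre of the lower edge of its walls (12 mm above the bench when on); axes as the case. On its top, 66 mm up, sits a dark turned knob 44 x 50 mm
- lid_knob: the lid's dark turned wooden knob, fixed to the middle of its top: 44 mm wide, 50 mm high. Origin: centre of the knob's foot, 66 mm above the lid's origin
- lid_grip (a point): centre of the round head of the lid's knob, 109 mm above the lid's origin and 16 mm below the knob's top, where it is 44 mm wide (any grasp direction)
- padlock: dial padlock, about 0.48 kg, lying loose on its back in the case: steel body 56 (x) x 60 (y) x 26 mm, standing 12 mm proud of the cleats. Origin: centre of its underside, 50 mm from the case's centre towards -x; x towards the shackle, z up through the dial. Above its face: a dial flange 42 mm wide (27 to 31 mm above the origin), then its finger bar (31 to 46 mm)
- dial (a joint): dial angle, rad, positive anticlockwise from above, turns endlessly; at 0 (or 6.283) the pointer faces the index stud and the shackle is free. Starts about 1 to 2.1. A plunger clicks every 0.524 rad and draws the released dial into the nearest click; about 0.06 N m turns it over. More than 0.15 rad from 0 the shackle is locked
- dial_grip (a point): point on the dial's axis in the middle of its raised finger bar, 40 mm above the padlock's underside. The bar is 34 mm long, 12 mm wide and 15 mm high, rises from the flange and lies along the pointer's direction (at dial 0 along the padlock's x); pinch it across its 12 mm, tips above the flange
- pointer (a point): outer tip of the raised bare-metal pointer rib on the black dial flange (a bare-metal line on one half of the bar's top lies the same way), 20 mm from the dial's axis; the other eleven clicks have only thin strokes
- index_stud (a point): small dark stud on the padlock's face, 24 mm from the dial's axis on the shackle side; with the dial right the pointer's tip is 4 mm from it
- shackle (a joint): how far the shackle is drawn out along the padlock's +x, m: 0 shut, 0.022 fully out against its stop. It slides with about 3 N of friction and stays where it is left; with the dial wrong an inner lug stops it at about 0.001.
- shackle_crown (a point): middle of the shackle's bow, on its bar's centre line. The shackle is a U of 8 mm round bar lying level, 13 mm above the padlock's underside (30 mm above the bench in the case); its legs run along the padlock's x, 42 mm wide over the outside (26 mm inside); shut, the crown is 73 mm from the dial's axis and the straight legs show 28 mm outside the body
- block_plane: small wooden plane, 46 x 135 x 85 mm, on the bench left of the case; leave alone. Origin: centre of its underside
- marking_gauge: wooden marking gauge, 58 x 200 x 54 mm, in the tool well behind the case; leave alone. Origin: centre of its underside
- mallet: dark wooden mallet, 65 x 301 x 63 mm, about 0.5 m right of the case on the bench's front plank (x from 0.39 to 0.60, the case stands on it too), which is free between them; leave alone. Origin: centre of its underside

How it is judged (in metres and radians):
On the way, in this order (a step that is already met when the one before it is completed fails the run):
1. the lid is lifted off the case by its knob (height (world z) of lid above 0.05 m and contact force between lid_knob and the fingers above 1 N and contact force between lid and case below 0.05 N), for 0.2 s.
2. the lid stands upright on the bench, clear of the case, and is let go (angle between lid's own z axis and vertical below 0.12 rad and height (world z) of lid between -0.06 and 0.05 m and contact force between lid and case below 0.05 N and horizontal distance between lid and case above 0.13 m and contact force between lid and the fingers below 0.05 N and linear speed of lid below 0.03 m/s), for 0.2 s.
3. the dial rests in the click where its pointer faces the index stud (distance between pointer and index_stud below 0.0052 m and value of joint shackle below 0.006 m), for 0.2 s.
4. the shackle is drawn fully out (value of joint shackle above 0.019 m), for 0.2 s.
At the end, for the whole second after the job is handed in: padlock held by the fingers alone, underside 0.12 to 0.35 m above the bench, dial up within 20 degrees, at rest, shackle out over 18 mm; lid let go, upright within 7 degrees and still on the bench, not touching the case, centres over 0.13 m apart (all of step 2 and height (world z) of padlock between 0.12 and 0.35 m and angle between padlock's own z axis and vertical below 0.35 rad and value of joint shackle above 0.018 m and contact force between padlock and the fingers above 1 N and contact force between padlock and case below 0.05 N and contact force between padlock and lid below 0.05 N and linear speed of padlock below 0.03 m/s); the arm keeps its last pose, push and grip.
It fails at once if the plane is pushed more than 40 mm (distance of block_plane from where it was at the start of the episode above 0.04 m).
It fails at once if the marking gauge is pushed more than 40 mm (distance of marking_gauge from where it was at the start of the episode above 0.04 m).
It fails at once if the mallet is pushed more than 40 mm (distance of mallet from where it was at the start of the episode above 0.04 m).
It fails at once if the lid is tipped over (angle between lid's own z axis and vertical above 0.6 rad).
It also fails if it takes over 72 s, if anything falls off the work surface, if the arm or the gripper's body presses on something with over 40 N, if the wrist force passes 120 N, or if a joint passes its speed limit or range.

## Robot

A 6-joint arm with a two-finger parallel gripper is mounted at the origin on a cart in front of the work surface, level with it; the furniture and walls round the work are solid. World frame = base frame: x ahead of the robot, y to its left, z up, the work surface at z = 0. Lengths are in mm, angles in rad, forces in N, time in s.
With the tool pointing down it reaches from about 150 to 775 mm from the base axis. Payload 6.1 kg.
Tool frame: the origin (TCP) lies at the very end of the fingers, on their centre line; the grasp point (between the pads) lies 19 mm behind it; z points along the fingers, y is the line along which they close (so a half turn about z gives the same grasp; the last joint's range is limited). The gripper opens to 85 mm and grips with 20 to 120 N. Pads are 22 mm wide; open, the fingers measure 114 mm over their backs; the gripper's body (76 mm by 85 mm) begins 54 mm behind the grasp point. The pads swing forward as they close: fully open they stand 13 mm farther back than shut.
Start: joints at [1.283, 0.126, -0.04, 1.405, 0, 1.571], TCP at [149.011, 503.392, 231.295] pointing down, gripper open.
Joint ranges: [-2.72, 2.72], [-0.95, 1.95], [-1.27, 1.35], [-1.78, 2.02], [-1.46, 1.47], [-3.14, 3.14]. Speed limits (rad/s): [2.39, 2.39, 3.01, 3.14, 3.14, 3.14].

## Interface

Orientations are given as a 3x3 rotation matrix whose columns are the frame's x, y, z axes.
In Python, from bench import get_obs, camera, finish_job, search_frame, mark_of gives the robot as it stands. The module is installed in compiled form; this text tells all that it offers.
- The arm moves only by the tool nudge_tcp, called as a command line: name --argument value ..., lists and objects as JSON in quotes. Schema: {"type":"object","properties":{"offsets":{"type":"object","properties":{"motion":{"type":"array","items":{"type":"array","items":{"type":"number"},"minItems":4,"maxItems":4},"minItems":1,"maxItems":20}},"additionalProperties":false,"required":["motion"]},"aperture":{"type":"number"},"grip_n":{"type":"number"},"only":{"type":"string"},"quiet":{"type":"boolean"},"lines":{"type":"string"}},"required":["offsets"],"additionalProperties":false}. offsets is an object whose key "motion" holds a list of rows, 1 to 20 of them, each of 4 numbers: dx, dy, dz in units of 25 mm, then a turn about the tool's z in rad; each row shifts and turns the commanded pose from where the row before left it, along the tool's axes as they then stand; what a row does not reach is not made up. A row lasts 1/12 s, in which the tool goes at most 41.7 mm and 0.125 rad, less where a joint would pass 70% of its speed; a pose out of reach is approached as far as the arm can. aperture is the finger opening in mm, set as the call begins (left out keeps the last). The fingers move at their own pace and stop on an object; grip_n is the grip in N (left out, the last holds). Time passes only in rows, so rows that do not move let the fingers close. The tool returns the time, the measured TCP pose, the force, the opening and the grip force at its end. only (a regular expression) keeps the lines of the reply that match it, lines (a string "A,B") keeps lines A to B, and quiet returns only ok. Input that does not fit is refused with a message, and nothing moves.
- get_obs(): the state, without advancing time (a new reading comes with each control period).
- camera(name): name is "side" or "top" or "wrist"; returns a dict with "frame" (400x640x3 uint8, red, green, blue), "fov_y" (degrees; the focal length in pixels is half the picture's height over the tangent of half this angle, whatever the lens; pixels are square), "cx", "cy" (the principal point, pixels), "extrinsics" (4x4, takes a point from camera to world coordinates). Camera axes: x right, y down, z forward; pixel columns grow to the right and rows downward; lengths in mm; the calibration is good to about 2 mm. A picture is of the moment at which its call begins. There is no depth.
- finish_job(): hands the job in; it is judged then, once.
Trained networks look in a picture, given as the dict that the camera call returned (one of the last four; its "shot" number tells which), for a name from the list of things; names that differ only in an ending like _2 or _b are one class to them, and where a whole thing is asked for, a point or a joint stands for the part that bears it (a point fixed in the world has none). Each returns a list of dicts, best first, with "p" (0 to 1); they miss things now and then, are a little off and sometimes report something else, mostly with a low value. They report only what shows in the picture. A call takes as long as a camera call.
- search_frame(picture, query): "pixel" ([column, row] in pixels, amid what is visible of it).
- mark_of(picture, query): "pixel" ([column, row] in pixels: a listed point, or the origin of a listed thing).
The state is a dict: "time_s": time; "q": joint angles; "joint_velocities": joint speeds; "effort": joint torques, N m; "eef_pos": TCP position; "tcp_rot": TCP orientation; "ft_force": force on the tool from outside, world axes, zero at the start; "moment": the same for the moment, N m; "finger_gap": finger opening in mm; "grip_force": force on a finger pad.
Only numpy, scipy, OpenCV 4.12 (cv2) and the standard library are available. Lean on these libraries where they do the work, as an engineer would, in place of code of your own. Each camera call takes 0.05 s, during which the arm holds its last target. There are 200 camera calls.

## Working session

There is one attempt and no reset: what is moved stays moved. The work goes in short steps, Python scripts to look and compute and a tool call to move; the robot and the scene stay as the last step left them, time stands still between calls to the robot, and variables do not carry over. Pictures are saved under pics/ and viewed, at most 10 in all, crops included, and the job is handed in when it is done.

```bash
mkdir -p pics
```

Create h.py:
```python
import numpy as np, cv2
from bench import get_obs, camera, finish_job, search_frame, mark_of
def ray(c,p):
    f=200/np.tan(np.radians(c["fov_y"])/2); E=np.array(c["extrinsics"])
    d=E[:3,:3]@np.array([(p[0]-c["cx"])/f,(p[1]-c["cy"])/f,1.]); return E[:3,3],d/np.linalg.norm(d)
def onz(c,p,z):
    o,d=ray(c,p); return o+d*(z-o[2])/d[2]
def tri(L):
    A=np.zeros((3,3));b=np.zeros(3)
    for c,p in L:
        o,d=ray(c,p);M=np.eye(3)-np.outer(d,d);A+=M;b+=M@o
    return np.linalg.solve(A,b)
def proj(c,X):
    f=200/np.tan(np.radians(c["fov_y"])/2);E=np.array(c["extrinsics"])
    v=E[:3,:3].T@(np.array(X)-E[:3,3]);return [c["cx"]+f*v[0]/v[2],c["cy"]+f*v[1]/v[2]]
def save(c,n): cv2.imwrite("pics/"+n+".png",cv2.cvtColor(c["frame"],cv2.COLOR_RGB2BGR))
```

Run:
```python
from h import *
np.set_printoptions(precision=1,suppress=True)
o=get_obs();print(o["eef_pos"],np.round(o["tcp_rot"],3).tolist(),o["time_s"],o["finger_gap"])
cs={n:camera(n) for n in("side","top","wrist")}
for n,c in cs.items():
    save(c,n+"0");print(n,c["fov_y"],c["cx"],c["cy"],np.array(c["extrinsics"])[:3,3],np.array(c["extrinsics"])[:3,2])
    for q in("lid","lid_knob","lid_grip","case","block_plane","marking_gauge","mallet"):
        r=mark_of(c,q)
        print(" ",q,[(np.round(x["pixel"]),round(x["p"],2)) for x in r[:2]], onz(c,r[0]["pixel"],{"lid":12,"lid_knob":78,"lid_grip":121}.get(q,0)) if r else "")
a=np.hstack([cs["side"]["frame"],cs["top"]["frame"]])
im=np.vstack([cs["side"]["frame"],cs["top"]["frame"]])
cv2.imwrite("pics/st.png",cv2.cvtColor(cv2.resize(im,(480,600)),cv2.COLOR_RGB2BGR))
```

```text
[148.9 503.  230.5] [[-0.959, 0.284, -0.0], [0.284, 0.959, -0.002], [-0.0, -0.002, -1.0]] 0.0 85.50137199146
side 49.651431496468945 318.39023690967844 207.08344988297566 [ -122.5 -1179.8   555.4] [ 0.5  0.8 -0.4]
  lid [(array([258., 203.]), 0.84)] [501.  112.6  12. ]
  lid_knob [(array([256., 187.]), 0.42)] [488.6  98.5  78. ]
  lid_grip [(array([258., 181.]), 0.88)] [466.4  32.9 121. ]
  case [(array([262., 208.]), 0.59)] [502.9  91.9   0. ]
  block_plane [(array([230., 185.]), 0.9)] [513.5 386.1   0. ]
  marking_gauge [(array([318., 222.]), 0.67)] [ 598.4 -118.7    0. ]
  mallet [(array([261., 205.]), 0.67), (array([388., 296.]), 0.65)] [513.7 114.7   0. ]
top 46.44533472899653 319.43082373280606 198.25328892689134 [ 462.3 -147.4 1592.4] [ 0.1 -0.  -1. ]
  lid [(array([256., 224.]), 0.81), (array([251., 224.]), 0.23)] [488.4  64.   12. ]
  lid_knob [(array([251., 224.]), 0.59)] [489.9  72.   78. ]
  lid_grip [(array([249., 222.]), 0.68)] [493.8  72.1 121. ]
  case [] 
  block_plane [(array([180., 224.]), 0.71)] [490.9 326.7   0. ]
  marking_gauge [(array([282., 176.]), 0.65)] [653.2 -22.7   0. ]
  mallet [(array([444., 219.]), 0.71), (array([254., 224.]), 0.66)] [ 506.2 -577.     0. ]
wrist 64.8701718107024 320.6856264490282 195.27237552076593 [ 74.2 525.9 373.8] [ 0.3 -0.1 -1. ]
  lid [] 
  lid_knob [] 
  lid_grip [] 
  case [] 
  block_plane [] 
  marking_gauge [] 
  mallet []
```

View pics/st.png

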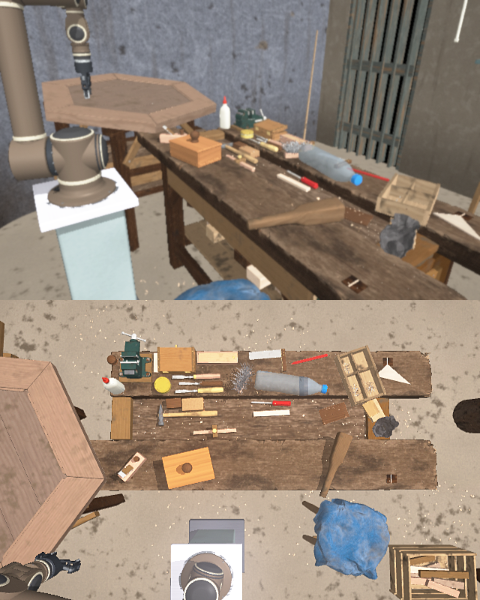

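The side and top views show the lid on its case on the front plank (shrunk top view about (187,467)), the plane to its left, the mallet far right, and the plank free between. I'll move above the lid.

The rows are not in the units I measure in: shifts go in units of 25 mm. I convert before sending: -6 mm is -0.24, -28 mm is -1.12.

nudge_tcp --offsets '{"motion":[[-1.12, -0.8, -0.24, 0], [-1.12, -0.8, -0.24, 0], [-1.12, -0.8, -0.24, 0], [-1.12, -0.8, -0.24, 0], [-1.12, -0.8, -0.24, 0], [-1.12, -0.8, -0.24, 0], [-1.12, -0.8, -0.24, 0], [-1.12, -0.8, -0.24, 0], [-1.12, -0.8, -0.24, 0], [-1.12, -0.8, -0.24, 0], [-1.12, -0.8, -0.24, 0], [-1.12, -0.8, -0.24, 0], [-1.12, -0.8, -0.24, 0], [-1.12, -0.8, -0.24, 0], [-1.12, -0.8, -0.24, 0], [-1.12, -0.8, -0.24, 0], [0, 0, 0, 0], [0, 0, 0, 0]]}' --aperture 85

```text
time_s: 2.7
eef_pos: [488.7, 68.0, 327.0]
tcp_rot: [[-0.958, 0.287, -0.0], [0.287, 0.958, 0.0], [0.0, -0.0, -1.0]]
ft_force: [0.2, -0.9, -0.7]
finger_gap: 84.9
grip_force: 0.0
```

Run:
```python
from h import *
np.set_printoptions(precision=1,suppress=True)
o=get_obs();print(o["eef_pos"],np.round(o["tcp_rot"],3).tolist(),np.round(o["q"],2))
c=camera("wrist");save(c,"w1")
for q,z in dict(lid=12,lid_knob=78,lid_grip=121,case=0).items():
    r=mark_of(c,q)
    print(" ",q,[(np.round(x["pixel"]),round(x["p"],2)) for x in r[:2]], onz(c,r[0]["pixel"],z) if r else "")
```

```text
[488.7  68.  327. ] [[-0.958, 0.287, -0.0], [0.287, 0.958, 0.0], [0.0, -0.0, -1.0]] [0.1 0.1 0.1 1.6 0.  0.4]
  lid [(array([327., 156.]), 0.59)] [500.   75.5  12. ]
  lid_knob [(array([320., 161.]), 0.63)] [491.6  66.2  78. ]
  lid_grip [(array([323., 167.]), 0.97), (array([326., 153.]), 0.42)] [490.1  70.8 121. ]
  case []
```

View pics/w1.png

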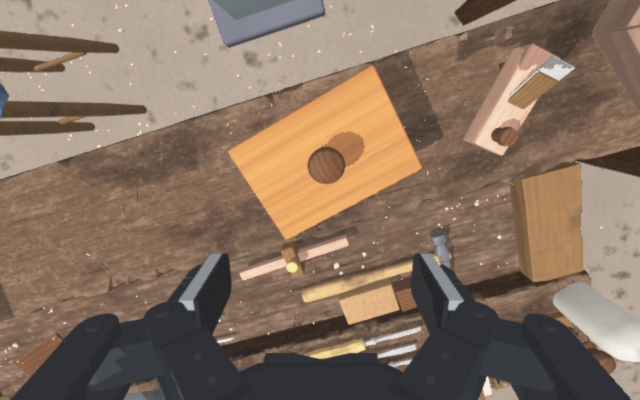

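The wrist view shows the lid with its knob at about (325,166), which agrees with the network. Next: descend, grip the knob.

nudge_tcp --offsets '{"motion":[[-0.02, 0.04, 1.52, 0], [-0.02, 0.04, 1.52, 0], [0, 0.04, 1.52, 0], [0, 0, 1.52, 0], [0, 0, 1.52, 0], [0, 0, 1, 0], [0, 0, 0.4, 0], [0, 0, 0, 0]]}' --aperture 85

```text
time_s: 3.62
eef_pos: [487.5, 72.5, 100.2]
tcp_rot: [[-0.959, 0.282, -0.004], [0.282, 0.959, -0.001], [0.004, -0.002, -1.0]]
ft_force: [-0.4, 0.4, 0.1]
finger_gap: 84.9
grip_force: 0.0
```

nudge_tcp --offsets '{"motion":[[0, 0, 0, 0], [0, 0, 0, 0], [0, 0, 0, 0], [0, 0, 0, 0], [0, 0, 0, 0], [0, 0, 0, 0], [0, 0, 0, 0]]}' --aperture 30 --grip_n 60

```text
time_s: 4.2
eef_pos: [491.0, 72.4, 105.0]
tcp_rot: [[-0.959, 0.284, 0.004], [0.284, 0.959, 0.001], [-0.004, 0.003, -1.0]]
ft_force: [-3.0, 1.1, 8.8]
finger_gap: 39.6
grip_force: 59.2
```

Run:
```python
from h import *
c=camera("wrist")
import pickle
# lid corners from picture w1 (pose then): use its camera relative to tool
o=get_obs();R=np.array(o["tcp_rot"]);E=np.array(c["extrinsics"]);d=np.array([488.7,68,327])-np.array(o["eef_pos"])
E[:3,3]+=d;c["extrinsics"]=E
P=[onz(c,p,78)[:2] for p in((231,152),(373,66),(420,170),(289,238))]
print(np.round(P),np.mean(P,0))
for i in range(4):
    v=P[(i+1)%4]-P[i];print(np.linalg.norm(v),np.degrees(np.arctan2(v[1],v[0])))
```

```text
[[450. -36.]
 [403. 158.]
 [540. 186.]
 [583.  -4.]] [494.09298744  75.84232056]
199.64339172952515 103.54187455051685
140.02331628008477 11.827055063237742
195.25464360931176 -77.24438925923715
137.28140444430156 -166.36757241056426
```

Converted, -25 mm is -1, -20 mm is -0.8.

nudge_tcp --offsets '{"motion":[[0, 0, -0.24, 0], [0, 0, -0.4, 0], [0, 0, -0.6, 0], [0, 0, -0.8, 0], [0, 0, -0.8, 0], [0, 0, -0.6, 0], [0, 0, -0.2, 0], [0, 0, 0, 0], [-0.12, -0.4, 0, 0], [-0.32, -1, 0, 0], [-0.32, -1, 0, 0], [-0.32, -1, 0, 0], [-0.32, -1, 0, 0], [-0.32, -1, 0, 0], [-0.32, -1, 0, 0], [-0.32, -1, 0, 0], [-0.32, -1, 0, 0], [-0.32, -1, 0, 0], [-0.32, -1, 0, 0], [-0.32, -1, 0, 0]]}'

```text
time_s: 5.92
eef_pos: [494.7, -228.7, 191.7]
tcp_rot: [[-0.959, 0.284, -0.003], [0.284, 0.959, 0.001], [0.003, 0.0, -1.0]]
ft_force: [0.8, 0.9, -4.0]
finger_gap: 39.6
grip_force: 61.4
```

nudge_tcp --offsets '{"motion":[[-0.2, -0.8, 0, 0], [-0.08, -0.32, 0, 0], [0, 0, 0, 0.11], [0, 0, 0, 0.11], [0, 0, 0, 0]]}'

```text
time_s: 6.33
eef_pos: [493.8, -256.0, 191.9]
tcp_rot: [[-0.872, 0.489, -0.002], [0.489, 0.872, 0.001], [0.003, -0.0, -1.0]]
ft_force: [-0.2, 0.2, -4.7]
finger_gap: 39.7
grip_force: 61.5
```

Run:
```python
from h import *
c=camera("side");save(c,"s1")
o=get_obs();print(np.round(o["q"],2),o["ft_force"])
```

```text
[-0.48  0.19 -0.05  1.33  0.    0.03] [ 0.40462622  0.2635295  -4.09885517]
```

View pics/s1.png

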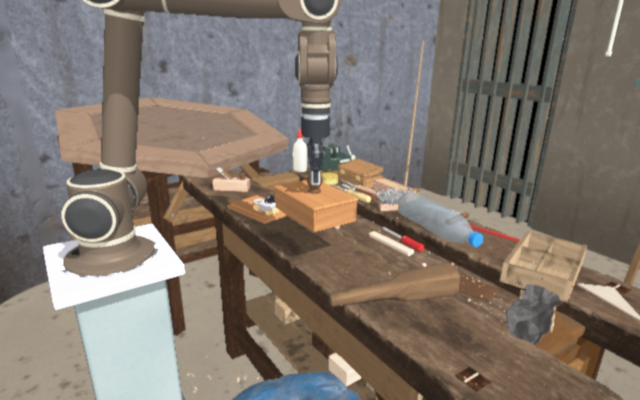

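The side view shows the lid hanging upright from the gripper over free plank (about (315,203)), the open padlock in its case at (265,205) and the mallet well to the right. Lower it.

nudge_tcp --offsets '{"motion":[[0, 0, 0.6, 0], [0, 0, 1, 0], [0, 0, 1, 0], [0, 0, 0.72, 0], [0, 0, 0.32, 0], [0, 0, 0.16, 0], [0, 0, 0.12, 0], [0, 0, 0.08, 0], [0, 0, 0, 0]]}'

```text
time_s: 7.13
eef_pos: [495.2, -256.2, 94.0]
tcp_rot: [[-0.874, 0.486, 0.001], [0.486, 0.874, -0.001], [-0.001, -0.0, -1.0]]
ft_force: [0.1, 0.6, -4.3]
finger_gap: 39.3
grip_force: 61.5
```

nudge_tcp --offsets '{"motion":[[0, 0, 0.04, 0], [0, 0, 0, 0], [0, 0, 0, 0], [0, 0, 0, 0], [0, 0, 0, 0]]}' --aperture 85

```text
time_s: 7.55
eef_pos: [495.0, -256.1, 92.9]
tcp_rot: [[-0.874, 0.486, 0.001], [0.486, 0.874, -0.001], [-0.001, 0.0, -1.0]]
ft_force: [1.0, -0.2, 0.5]
finger_gap: 84.9
grip_force: 0.0
```

nudge_tcp --offsets '{"motion":[[0, 0, -1, 0], [0, 0, -1.4, 0], [0, 0, -1.6, 0], [0, 0, -1.6, 0], [0, 0, -0.8, 0], [0, 0, 0, 0]]}'

```text
time_s: 8.05
eef_pos: [496.5, -256.9, 258.4]
tcp_rot: [[-0.874, 0.486, 0.008], [0.486, 0.874, -0.004], [-0.009, 0.0, -1.0]]
ft_force: [-0.1, -0.4, -0.5]
finger_gap: 85.2
grip_force: 0.0
```

Converted, 16 mm is 0.64, 29 mm is 1.16.

nudge_tcp --offsets '{"motion":[[0.64, 1.16, 0, 0], [0.64, 1.16, 0, 0], [0.64, 1.16, 0, 0], [0.64, 1.16, 0, 0], [0.64, 1.16, 0, 0], [0.64, 1.16, 0, 0], [0.64, 1.16, 0, 0], [0.64, 1.16, 0, 0], [0.64, 1.16, 0, 0], [0.64, 1.16, 0, 0], [0, 0, 0, 0.12], [0, 0, 0, 0.12], [0, 0, 0, 0.12], [0, 0, 0, 0.12], [0, 0, 0, 0.12], [0, 0, 0, 0.12], [0, 0, 0, 0.12], [0, 0, 0, 0], [0, 0, 0, 0]]}'

```text
time_s: 9.63
eef_pos: [495.7, 75.2, 251.9]
tcp_rot: [[-0.224, 0.974, -0.001], [0.974, 0.224, -0.0], [0.0, -0.001, -1.0]]
ft_force: [-0.3, -0.2, 0.2]
finger_gap: 84.9
grip_force: 0.0
```

Run:
```python
from h import *
np.set_printoptions(precision=1,suppress=True)
o=get_obs();print(o["eef_pos"],np.round(o["tcp_rot"],3).tolist(),np.round(o["q"],2))
c=camera("wrist");save(c,"w2")
for q,z in dict(case=0,padlock=17,dial_grip=57,pointer=49,index_stud=43,shackle_crown=30,lid_grip=109).items():
    r=mark_of(c,q)
    print(" ",q,[(np.round(x["pixel"]),round(x["p"],2)) for x in r[:2]], onz(c,r[0]["pixel"],z) if r else "")
x,y=[int(v) for v in mark_of(c,"dial_grip")[0]["pixel"]] if mark_of(c,"dial_grip") else (320,200)
f=c["frame"][max(0,y-75):y+75,max(0,x-100):x+100]
a=cv2.resize(c["frame"],(480,300));b=cv2.resize(f,(400,300),interpolation=cv2.INTER_CUBIC)
print(max(0,x-100),max(0,y-75))
cv2.imwrite("pics/w2c.png",cv2.cvtColor(cv2.vconcat([cv2.copyMakeBorder(a,0,0,0,0,0),cv2.copyMakeBorder(b,0,0,0,80,0)]),cv2.COLOR_RGB2BGR))
```

```text
[495.7  75.2 251.9] [[-0.224, 0.974, -0.001], [0.974, 0.224, -0.0], [0.0, -0.001, -1.0]] [ 0.1  0.1 -0.   1.4 -0.   1.5]
  case [] 
  padlock [(array([317., 202.]), 0.63)] [503.4  23.3  17. ]
  dial_grip [(array([318., 212.]), 0.63)] [504.3  25.5  57. ]
  pointer [(array([304., 211.]), 0.68)] [488.8  20.2  49. ]
  index_stud [(array([317., 185.]), 0.89)] [497.   53.1  43. ]
  shackle_crown [(array([314., 144.]), 0.69)] [484.3  96.3  30. ]
  lid_grip [] 
217 137
```

View pics/w2c.png

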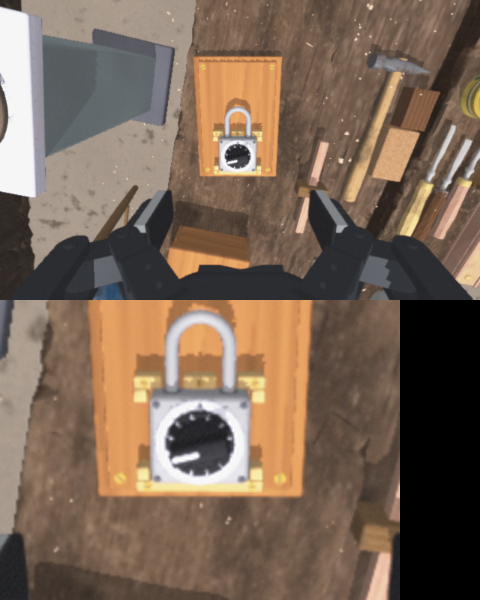

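The wrist view shows the padlock with shackle towards +y (crown ≈(314,140)), dial at ≈(317,209), pointer to the left and slightly down — 90° or 120°. A closer look to decide.

nudge_tcp --offsets '{"motion":[[-0.8, -0.04, 1.08, 0], [-0.8, -0.04, 1.08, 0], [-0.8, -0.04, 1.08, 0], [-0.8, 0, 1.08, 0], [0, 0, 0, 0], [0, 0, 0, 0]]}'

```text
time_s: 10.63
eef_pos: [509.6, -4.1, 143.0]
tcp_rot: [[-0.219, 0.976, -0.003], [0.976, 0.219, 0.0], [0.001, -0.003, -1.0]]
ft_force: [0.3, -0.5, 1.0]
finger_gap: 84.9
grip_force: 0.0
```

Run:
```python
from h import *
np.set_printoptions(precision=1,suppress=True)
o=get_obs();print(o["eef_pos"])
c=camera("wrist")
for q,z in dict(padlock=17,dial_grip=57,pointer=48,index_stud=43,shackle_crown=30).items():
    r=mark_of(c,q)
    print(" ",q,[(np.round(x["pixel"]),round(x["p"],2)) for x in r[:2]], onz(c,r[0]["pixel"],z) if r else "")
g=mark_of(c,"dial_grip")[0]["pixel"];A=onz(c,g,57)
s=onz(c,mark_of(c,"index_stud")[0]["pixel"],43)[:2]-A[:2];t=np.arctan2(s[1],s[0]);print("axis deg",np.degrees(t),np.linalg.norm(s))
im=cv2.cvtColor(c["frame"],cv2.COLOR_RGB2BGR);x,y=map(int,g)
f=cv2.resize(im[y-60:y+60,x-80:x+80],(800,600),interpolation=cv2.INTER_CUBIC)
t=np.radians(103.3)
for k in range(12):
    for z,r in((63,16),):
        X=A+np.array([r*np.cos(t+k*np.pi/6),r*np.sin(t+k*np.pi/6),z-57])
        u=proj(c,X);cv2.putText(f,str(k),(int((u[0]-x+80)*5),int((u[1]-y+60)*5)),0,.5,(0,0,255) if k else (0,255,0),1)
cv2.imwrite("pics/w3.png",f)
```

```text
[509.6  -4.1 143. ]
  padlock [(array([318., 151.]), 0.74)] [500.5  26.8  17. ]
  dial_grip [(array([322., 163.]), 0.78)] [504.2  25.5  57. ]
  pointer [(array([296., 164.]), 0.7)] [485.6  18.4  48. ]
  index_stud [(array([320., 128.]), 0.92)] [498.   48.7  43. ]
  shackle_crown [(array([319.,  58.]), 0.84)] [485.7  97.8  30. ]
axis deg 104.85416608278769 24.090737154816196
```

View pics/w3.png

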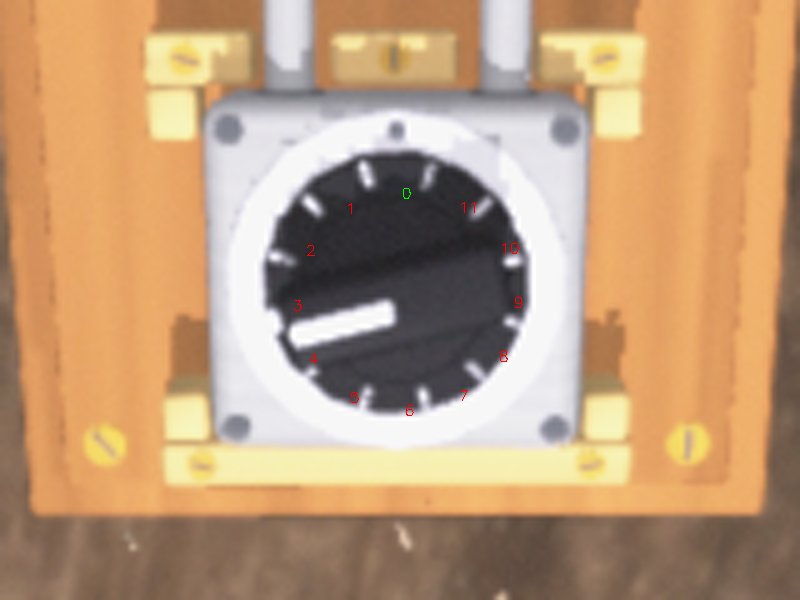

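Close-up: the stud is at crop (397,130), and the pointer line runs from (395,312) to (290,335), i.e. dial ≈ 1.8 rad (strokes sit between clicks now). Turn the gripper across the bar.

Converted, 15 mm is 0.6, 4 mm is 0.16.

nudge_tcp --offsets '{"motion":[[0.6, 0.04, 0, 0], [0.6, 0, 0, 0], [0, 0, 0.16, -0.12], [0, 0, 0.16, -0.12], [0, 0, 0.16, -0.12], [0, 0, 0.16, -0.12], [0, 0, 0.16, -0.12], [0, 0, 0.16, -0.12], [0, 0, 0.16, -0.12], [0, 0, 0.16, -0.12], [0, 0, 0.16, -0.12], [0, 0, 0.16, -0.12], [0, 0, 0.16, -0.12], [0, 0, 0.16, -0.12], [0, 0, 0.16, -0.12], [0, 0, 0.16, -0.12], [0, 0, 0.16, -0.12], [0, 0, 0, 0], [0, 0, 0, 0]]}' --aperture 40

```text
time_s: 12.62
eef_pos: [505.0, 26.2, 84.5]
tcp_rot: [[-0.901, -0.434, 0.0], [-0.434, 0.901, -0.0], [-0.0, -0.0, -1.0]]
ft_force: [1.2, 0.2, -0.3]
finger_gap: 40.1
grip_force: 0.0
```

```bash
python3 -c "
from h import *
o=get_obs();print(np.round(o['q'],3),o['eef_pos'],o['finger_gap'])
c=camera('top');print([ (r['pixel'],r['p'],onz(c,r['pixel'],109)) for r in mark_of(c,'lid_grip')[:2]])"
```

```text
[ 0.052  0.132 -0.358  1.081 -0.    -0.397] [505.00399508  26.24545372  84.47488332] 40.140144882783495
[([354.3, 224.3], 0.69, array([ 486.37390891, -261.03416318,  109.        ])), ([442.1, 217.3], 0.27, array([ 508.27570745, -540.67177135,  109.        ]))]
```

nudge_tcp --offsets '{"motion":[[0.04, 0, 0.6, 0], [0, 0, 0.4, 0], [0, 0, 0.24, 0], [0, 0, 0.1, 0], [0, 0, 0, 0], [0, 0, 0, 0]]}' --aperture 40

```text
time_s: 13.22
eef_pos: [504.1, 25.6, 50.9]
tcp_rot: [[-0.9, -0.437, -0.0], [-0.437, 0.9, -0.0], [0.0, 0.0, -1.0]]
ft_force: [-0.7, -0.0, -0.6]
finger_gap: 40.0
grip_force: 0.0
```

nudge_tcp --offsets '{"motion":[[0, 0, 0, 0], [0, 0, 0, 0], [0, 0, 0, 0], [0, 0, 0, 0], [0, 0, 0, 0]]}' --aperture 5 --grip_n 30

```text
time_s: 13.63
eef_pos: [504.5, 25.8, 51.4]
tcp_rot: [[-0.899, -0.437, 0.001], [-0.437, 0.899, 0.0], [-0.001, -0.0, -1.0]]
ft_force: [-1.3, 1.6, 4.7]
finger_gap: 10.9
grip_force: 33.3
```

```bash
python3 -c "
from h import *
o=get_obs();print(o['ft_force'],o['moment'],o['finger_gap'])"
```

```text
[-1.26006629  1.58853488  4.66484603] [0.1965655  0.23526982 0.00888922] 10.913721201525243
```

nudge_tcp --offsets '{"motion":[[0, 0, -0.02, 0.09], [0, 0, 0, 0.1], [0, 0, 0, 0.1], [0, 0, 0, 0.1], [0, 0, 0, 0.1], [0, 0, 0, 0.1], [0, 0, 0, 0.1], [0, 0, 0, 0.1], [0, 0, 0, 0.1], [0, 0, 0, 0.1], [0, 0, 0, 0.1], [0, 0, 0, 0.1], [0, 0, 0, 0.1], [0, 0, 0, 0.1], [0, 0, 0, 0.1], [0, 0, 0, 0.1], [0, 0, 0, 0.1], [0, 0, 0, 0.09], [0, 0, 0, 0], [0, 0, 0, 0]]}'

```text
time_s: 15.3
eef_pos: [503.6, 24.2, 51.4]
tcp_rot: [[-0.239, 0.971, -0.001], [0.971, 0.239, -0.003], [-0.003, -0.001, -1.0]]
ft_force: [-2.2, -5.1, 3.9]
finger_gap: 11.5
grip_force: 33.2
```

```bash
python3 -c "
from h import *
o=get_obs();print(o['ft_force'],o['moment'],o['finger_gap'])"
```

```text
[-2.17014921 -5.14060466  3.92581112] [-1.0417713   0.48233535 -0.07881936] 11.467158708108512
```

nudge_tcp --offsets '{"motion":[[0, 0, 0, 0], [0, 0, 0, 0], [0, 0, 0, 0], [0, 0, -0.8, 0], [0, 0, -1.2, 0], [-0.6, 0, -1.2, 0], [-0.6, 0, -0.48, 0], [0, 0, 0, 0]]}' --aperture 50

```text
time_s: 15.97
eef_pos: [513.9, -4.8, 146.8]
tcp_rot: [[-0.239, 0.971, 0.006], [0.971, 0.239, -0.001], [-0.002, 0.006, -1.0]]
ft_force: [-0.2, 0.1, 1.2]
finger_gap: 49.9
grip_force: 0.0
```

Run:
```python
from h import *
np.set_printoptions(precision=1,suppress=True)
c=camera("wrist")
for q,z in dict(padlock=17,dial_grip=57,pointer=48,index_stud=43,shackle_crown=30).items():
    r=mark_of(c,q)
    print(" ",q,[(np.round(x["pixel"]),round(x["p"],2)) for x in r[:2]], onz(c,r[0]["pixel"],z) if r else "")
x,y=map(int,mark_of(c,"dial_grip")[0]["pixel"]);im=cv2.cvtColor(c["frame"],cv2.COLOR_RGB2BGR)
x0=max(0,x-100);y0=max(0,y-120);f=im[y0:y0+150,x0:x0+200];print(x0,y0)
cv2.imwrite("pics/w4.png",cv2.resize(f,(800,600),interpolation=cv2.INTER_CUBIC))
```

```text
  padlock [(array([315., 146.]), 0.73)] [502.5  29.   17. ]
  dial_grip [(array([315., 160.]), 0.56), (array([317., 122.]), 0.36)] [503.5  25.1  57. ]
  pointer [(array([438., 226.]), 0.3)] [616.6  -7.2  48. ]
  index_stud [(array([317., 122.]), 0.98)] [498.3  51.3  43. ]
  shackle_crown [(array([312.,  55.]), 0.74)] [483.9  97.4  30. ]
215 39
```

View pics/w4.png

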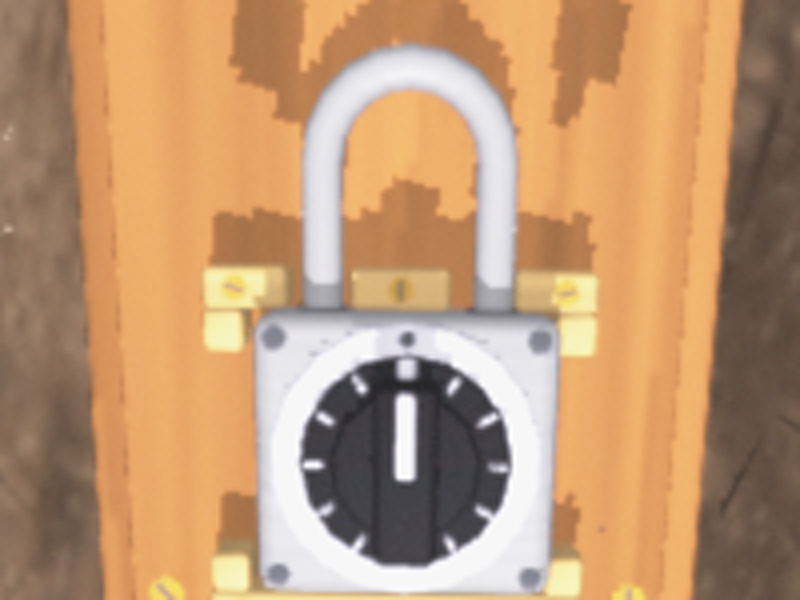

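The dial pointer now faces the stud (crop (405,368) vs stud (407,340)). Next, straddle the shackle legs and pull.

Converted, 25 mm is 1, 12 mm is 0.48.

nudge_tcp --offsets '{"motion":[[1.12, -0.04, 0.4, 0], [1.12, -0.04, 0.6, 0], [1.12, 0, 1, 0], [0, 0, 1.2, 0], [0, 0, 1, 0], [0, 0, 0.48, 0], [0, 0, 0.24, 0], [0, 0, 0.06, 0], [0, 0, 0, 0]]}' --aperture 62

```text
time_s: 17.07
eef_pos: [489.1, 77.6, 18.7]
tcp_rot: [[-0.241, 0.971, -0.001], [0.971, 0.241, -0.0], [0.0, -0.001, -1.0]]
ft_force: [-0.1, 0.3, 0.7]
finger_gap: 62.0
grip_force: 0.0
```

nudge_tcp --offsets '{"motion":[[0, 0, 0, 0], [0, 0, 0, 0], [0, 0, 0, 0], [0, 0, 0, 0], [0, 0, 0, 0], [0, 0, 0, 0]]}' --aperture 30 --grip_n 60

```text
time_s: 17.57
eef_pos: [490.4, 77.7, 20.3]
tcp_rot: [[-0.24, 0.971, 0.003], [0.971, 0.24, 0.001], [-0.0, 0.003, -1.0]]
ft_force: [-0.8, -0.2, 5.5]
finger_gap: 39.4
grip_force: 59.7
```

```bash
python3 -c "
from h import *
o=get_obs();print(o['ft_force'],o['moment'],o['finger_gap'])"
```

```text
[-0.83881098 -0.21310056  5.47099532] [ 0.00225687  0.09762307 -0.02870804] 39.35647256212346
```

Converted, -1 mm is -0.04, 1 mm is 0.04.

nudge_tcp --offsets '{"motion":[[0, 0, -0.04, 0], [0.12, 0, 0, 0], [0.16, 0, 0, 0], [0.16, 0, 0, 0], [0.16, 0, 0, 0], [0.16, 0, 0, 0], [0.12, 0, 0, 0], [0.08, 0, 0, 0], [0.04, 0, 0, 0], [0, 0, 0, 0], [0, 0, 0, 0]]}'

```text
time_s: 18.48
eef_pos: [484.8, 99.4, 20.0]
tcp_rot: [[-0.239, 0.971, 0.003], [0.971, 0.239, -0.007], [-0.007, 0.002, -1.0]]
ft_force: [7.2, -12.6, 0.4]
finger_gap: 39.5
grip_force: 60.7
```

```bash
python3 -c "
from h import *
o=get_obs();print(o['ft_force'],o['finger_gap'])"
```

```text
[  7.18074186 -12.59016246   0.3627642 ] 39.48228961872271
```

nudge_tcp --offsets '{"motion":[[0, 0, 0, 0], [0, 0, 0, 0], [0, 0, 0, 0], [0, 0, -0.8, 0], [-0.8, 0, -1.2, 0], [-1.4, 0, -1.2, 0], [-1.4, 0, -1.2, 0], [-0.72, 0, -0.4, 0], [0, 0, 0, 0]]}' --aperture 62

```text
time_s: 19.23
eef_pos: [509.2, 1.5, 136.7]
tcp_rot: [[-0.238, 0.971, 0.004], [0.971, 0.238, 0.0], [-0.001, 0.004, -1.0]]
ft_force: [0.7, 0.8, 0.1]
finger_gap: 61.8
grip_force: 0.0
```

Run:
```python
from h import *
np.set_printoptions(precision=1,suppress=True)
c=camera("wrist");R={}
for q,z in dict(padlock=17,dial_grip=57,pointer=48,index_stud=43,shackle_crown=30).items():
    r=mark_of(c,q)
    print(" ",q,[(np.round(x["pixel"]),round(x["p"],2)) for x in r[:2]], onz(c,r[0]["pixel"],z) if r else "")
im=cv2.cvtColor(c["frame"],cv2.COLOR_RGB2BGR)
cv2.imwrite("pics/w5.png",im)
```

```text
  padlock [(array([317., 160.]), 0.56), (array([319.,  30.]), 0.51)] [501.8  25.4  17. ]
  dial_grip [(array([317., 170.]), 0.72), (array([444., 239.]), 0.21)] [501.4  26.7  57. ]
  pointer [(array([317., 140.]), 0.76)] [496.9  46.7  48. ]
  index_stud [(array([321., 132.]), 0.55)] [498.1  51.7  43. ]
  shackle_crown [(array([317.,  26.]), 0.83)] [478.5 121.8  30. ]
```

View pics/w5.png

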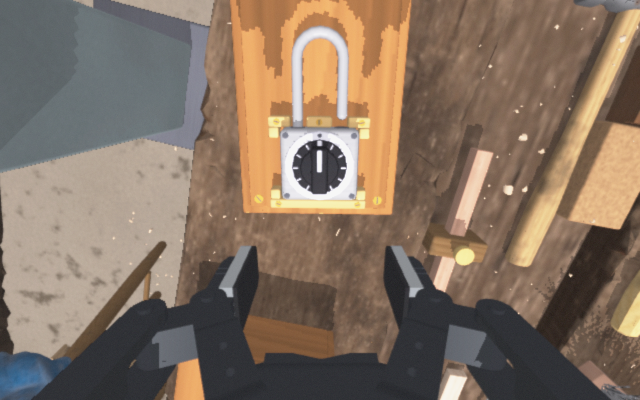

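The shackle is drawn out (crown at (319,28), now ~25 mm further along), dial still at the stud. Grip the body through the cleat gaps.

Converted, 25 mm is 1, 10 mm is 0.4.

nudge_tcp --offsets '{"motion":[[0.4, 0, 0, 0], [0.4, 0, 0, 0], [0.36, 0, 0.8, 0], [0, 0, 1.2, 0], [0, 0, 1, 0], [0, 0, 0.8, 0], [0, 0, 0.4, 0], [0, 0, 0.2, 0], [0, 0, 0.04, 0], [0, 0, 0, 0], [0, 0, 0, 0]]}' --aperture 85

```text
time_s: 20.45
eef_pos: [501.5, 31.9, 24.3]
tcp_rot: [[-0.241, 0.971, 0.002], [0.971, 0.241, 0.0], [-0.0, 0.002, -1.0]]
ft_force: [-0.2, 0.8, 0.4]
finger_gap: 84.8
grip_force: 0.0
```

nudge_tcp --offsets '{"motion":[[0, 0, 0, 0], [0, 0, 0, 0], [0, 0, 0, 0], [0, 0, 0, 0], [0, 0, 0, 0], [0, 0, 0, 0]]}' --aperture 40 --grip_n 90

```text
time_s: 20.95
eef_pos: [501.4, 31.6, 24.5]
tcp_rot: [[-0.24, 0.971, 0.002], [0.971, 0.24, 0.0], [-0.0, 0.002, -1.0]]
ft_force: [-1.3, 0.1, 7.6]
finger_gap: 57.6
grip_force: 97.9
```

```bash
python3 -c "
from h import *
o=get_obs();print(o['ft_force'],o['moment'],o['finger_gap'])"
```

```text
[-1.26877614  0.10251648  7.64105162] [-0.02135373  0.4522148   0.0188217 ] 57.64362970153104
```

Converted, -20 mm is -0.8, -6 mm is -0.24.

nudge_tcp --offsets '{"motion":[[0, 0, -0.12, 0], [0, 0, -0.24, 0], [0, 0, -0.4, 0], [0, 0, -0.6, 0], [0, 0, -0.8, 0], [0, 0, -0.8, 0], [0, 0, -0.8, 0], [0, 0, -0.8, 0], [0, 0, -0.8, 0], [0, 0, -0.8, 0], [0, 0, -0.6, 0], [0, 0, -0.4, 0], [0, 0, -0.2, 0], [0, 0, 0, 0], [0, 0, 0, 0], [0, 0, 0, 0], [0, 0, 0, 0], [0, 0, 0, 0]]}'

```text
time_s: 22.45
eef_pos: [500.1, 31.6, 206.1]
tcp_rot: [[-0.241, 0.971, -0.002], [0.971, 0.241, -0.0], [0.0, -0.002, -1.0]]
ft_force: [0.5, -0.0, -5.0]
finger_gap: 58.1
grip_force: 97.5
```

Run:
```python
from h import *
o=get_obs();print(o["ft_force"],o["finger_gap"],o["grip_force"],np.abs(o["joint_velocities"]).max())
s=camera("side");w=camera("wrist")
for c in(s,w):
    for q in("padlock","index_stud","shackle_crown","lid_grip"):
        print(q,[(np.round(x["pixel"]),round(x["p"],2)) for x in mark_of(c,q)[:1]])
a=s["frame"][80:280,160:420];
cv2.imwrite("pics/f.png",cv2.cvtColor(np.vstack([cv2.resize(a,(390,300)),cv2.resize(w["frame"],(390,300))]),cv2.COLOR_RGB2BGR))
```

```text
[ 0.54489895 -0.02468805 -4.96569491] 58.12180350824567 97.54292964935303 0.006263900802110365
padlock [(array([268., 154.]), 0.74)]
index_stud [(array([262., 146.]), 0.78)]
shackle_crown [(array([270., 154.]), 0.38)]
lid_grip [(array([315., 214.]), 0.86)]
padlock [(array([322., 257.]), 0.93)]
index_stud [(array([319., 242.]), 0.83)]
shackle_crown [(array([322.,  63.]), 0.57)]
lid_grip []
```

View pics/f.png

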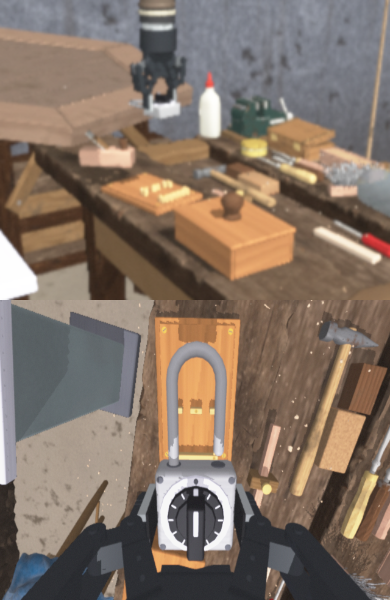

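The padlock hangs level in the gripper (side view crop (163,105); wrist view (195,510)), dial up and shackle out. The lid stands upright on the bench, clear of the case.

```bash
python3 -c "
from bench import finish_job
print(finish_job())"
```

```text
the job is handed in; nothing more can be done
None
```

The padlock is open and handed in: the arm is holding it still, dial up, with its underside about 20 cm above the bench and the shackle drawn out, and the lid stands upright on the bench clear of the case.

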